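# Lock the sample carousel with its clevis pin

### The job

Turn the sample carousel by its upright handle until the hole in its side lug lines up with the holes in the two-jawed bracket, then take the locking pin out of its rest and push it down through all three holes until its collar sits fully home on the bracket. Let go of the pin, and do not disturb the bottle, the slide box or the jar nearby.

Things in the scene. Friction and masses are not known exactly. Their poses are not given: they have to be found in the camera images.
- carousel (a joint): Turning angle of the carousel (rad) about its vertical axis, counter-clockwise from above positive. At 0 the lug hole is exactly under the bracket hole; it starts between 0.5 and 1.5, so must be turned clockwise; travel -0.6 to 2.0. Stiff bearing (0.15 N m): it stays where it is left.
- turn_axis (a point): Point on the carousel's vertical turning axis, on top of the drum, 66 mm above the bench; fixed. Its -y axis points to the bracket hole. The carousel is a grey drum of 160 mm diameter; ten white tube caps, 62 mm from the axis, rise to 76 mm above the bench.
- handle_top (a point): Centre of the top of the carousel's handle: an upright round black post of 18 mm diameter, standing 52 mm above the drum (66 to 118 mm above the bench), 50 mm from the turning axis, opposite the lug. Turns with the carousel; it may be gripped lightly from above and led round the axis.
- lug_hole (a point): Centre of the vertical 18 mm through hole in the carousel's aluminium side lug, at the lug's upper face, 105 mm from the turning axis. The lug is 40 mm wide, 12 mm thick (40 to 52 mm above the bench) and reaches 127 mm from the axis. Turns with the carousel.
- clevis_hole (a point): Centre of the vertical 18 mm hole of the fixed aluminium bracket (clevis, 40 mm wide) at its upper jaw's top face, 68 mm above the bench, 105 mm from the turning axis; z up. Upper jaw 56 to 68 mm above the bench, lower jaw 0 to 36 mm, holes through both in line. The lug swings between them; the wall joining them is on the side away from the drum.
- pin_center (a point): Middle of the loose steel locking pin (100 mm long, 0.16 kg, upright in its rest), 50 mm above its lower end; z to its head. From the lower end: taper 6 to 16 mm diameter over 12 mm, 16 mm shaft to 60 mm, 28 mm collar from 60 to 65 mm, round 22 mm grip from 65 to 100 mm. Home, the collar sits on the bracket's upper jaw and this point is 10 mm below clevis_hole.
- pin_rest: Fixed white plastic block, 64 x 64 x 65 mm, with an 18 mm vertical through hole in its middle in which the pin stands, its collar on the block's top. Origin at the centre of its underside, on the bench. It stands to the left or to the right of the carousel.
- bottle_center (a point): Middle of a loose amber bottle, 56 mm diameter, 115 mm high, on the other side of the carousel from the pin rest; leave alone.
- box_center (a point): Middle of a loose wooden slide box, 100 x 85 x 36 mm, on the bench; leave alone.
- jar_center (a point): Middle of a loose glass jar with black cap, 60 mm diameter, 70 mm high; leave alone.
Not all that is in view belongs to the job. Of the things that look like the part that bears pin_center, the middle-sized one is meant.

How it is judged:
By the outcome, as a careful person would: the job done as asked, in the order asked, and still so for the second after the job is handed in, with the robot touching nothing.
It also fails if it takes over 72 s, if anything falls off the work surface, if the arm or the gripper's body presses on something with over 40 N, if the wrist force passes 120 N, or if a joint passes its speed limit or range.

### The arm

A 6-joint arm with a two-finger parallel gripper is mounted at the origin on the work surface. World frame = base frame: x ahead of the robot, y to its left, z up, the work surface at z = 0. Lengths are in m, angles in rad, forces in N, time in s.
With the tool pointing down it reaches from about 0.3 to 1 m from the base axis. Payload 5.1 kg.
Tool frame: the origin (TCP) lies at the very end of the fingers, on their centre line; the grasp point (between the pads) lies 19 mm behind it; z points along the fingers, y is the line along which they close (so a half turn about z gives the same grasp; the last joint's range is limited). The gripper opens to 95 mm and grips with 3 to 60 N. Pads are 20 mm wide; open, the fingers measure 119 mm over their backs; the gripper's body (75 mm by 180 mm) begins 59 mm behind the grasp point.
Start: joints at [-1.199, 0.124, 1.65, -0, 1.367, -0.083], TCP at [0.286, -0.584, 0.215] pointing down, gripper open.
Joint ranges: [-2.61, 2.61], [-1.02, 2.33], [0.03, 2.71], [-1.35, 4.49], [0.32, 2.68], [-2.91, 2.91]. Speed limits (rad/s): [2.57, 2.57, 3.14, 3.14, 3.14, 3.14].

### API

Orientations are given as a rotation vector (axis times angle).
In Python, from cell import r gives the robot as it stands.
- The arm moves only by the shell command python3 -m handwheel 'ROWS'. ROWS is a JSON object of lists of equal length, an entry for each row: "turn": the turn, a rotation vector about the tool's x, y, z in rad, a list of three; "travel": the shift along the tool's x, y, z in mm, a list of three; "grip": the finger opening in mm, from 0 to 95.1. A call has 1 to 8 rows; each row is the pose to reach, as a shift and turn from the pose commanded when the call began, along the tool's axes at that moment; what a row does not reach only later rows make up. A row lasts 1/8 s, in which the tool goes at most 62.5 mm and 10.7 degrees, less where a joint would pass 70% of its speed; a pose out of reach is approached as far as the arm can. A call with a gripper value outside its range is refused whole. The fingers move at their own pace and stop on an object; the grip force is fixed at half the most. Time passes only in rows, so rows that repeat a pose let the fingers close. It gives the time, the measured TCP pose, the force, the opening and the grip force at its end, in the units of the state.
- r.observe(): the state, without advancing time (a new reading comes with each control period).
- r.read_camera(name): name is "scene" or "top" or "wrist"; returns a dict with "image" (384x512x3 uint8, red, green, blue), "fovy" (degrees; the focal length in pixels is half the picture's height over the tangent of half this angle, whatever the lens; pixels are square), "cx", "cy" (the principal point, pixels), "pose" (4x4, takes a point from camera to world coordinates); the wrist camera has in their place "mount" (4x4, takes a point from camera to tool coordinates, whose origin is the TCP and whose axes are the flange's). Camera axes: x right, y down, z forward; pixel columns grow to the right and rows downward; lengths in m; the calibration is good to about 2 mm. A picture is of the moment at which its call begins: read the wrist's pose just before it. There is no depth.
- r.sign_off(): hands the job in; it is judged then, once.
The state is a dict: "time": time; "q": joint angles; "dq": joint speeds; "effort": joint torques, N m; "eef_pos": TCP position; "tcp_rot": TCP orientation; "force": force on the tool from outside, world axes, zero at the start; "wrist_torque": the same for the moment, N m; "grip_width": finger opening in m; "grip_force": force on a finger pad.
Only numpy, scipy, OpenCV 4.12 (cv2) and the standard library are available. Lean on these libraries where they do the work, as an engineer would, in place of code of your own. Each camera call takes 0.05 s, during which the arm holds its last target. There are 200 camera calls.

## Working session

There is one attempt and no reset: what is moved stays moved. The work goes in short steps, Python scripts to look and compute and a shell command to move; the robot and the scene stay as the last step left them, time stands still between calls to the robot, and variables do not carry over. Pictures are saved under pics/ and viewed, at most 10 in all, crops included, and the job is handed in when it is done.

```bash
ls; mkdir -p pics; python3 - <<'E'
from cell import r
import cv2,numpy as np
s=r.observe();print(s['time'],s['eef_pos'],s['tcp_rot'],s['grip_width'])
for n in('scene','top'):
    d=r.read_camera(n);cv2.imwrite(f'pics/{n}0.png',d['image'][:,:,::-1]);print(n,d['fovy'],d['cx'],d['cy'],np.round(d['pose'],4).tolist(),[k for k in d])
E
```

```text
pics
0.0 [ 0.28529027 -0.58335886  0.21340702] [-3.05877423e+00 -7.07804113e-01  4.46447745e-04] 0.09522387254776242
scene 55.17697373225384 249.9841317865584 192.46251716099596 [[-0.0916, 0.7008, -0.7074, 1.1457], [0.9956, 0.0781, -0.0515, 0.0663], [0.0192, -0.709, -0.7049, 0.6675], [0.0, 0.0, 0.0, 1.0]] ['image', 'fovy', 'cx', 'cy', 'pose']
top 50.9207445152917 250.7811719942368 190.55594096429434 [[0.0161, -0.988, 0.1534, 0.4593], [-0.9999, -0.0167, -0.003, 0.0521], [0.0056, -0.1534, -0.9882, 1.1438], [0.0, 0.0, 0.0, 1.0]] ['image', 'fovy', 'cx', 'cy', 'pose']
```

View pics/top0.png

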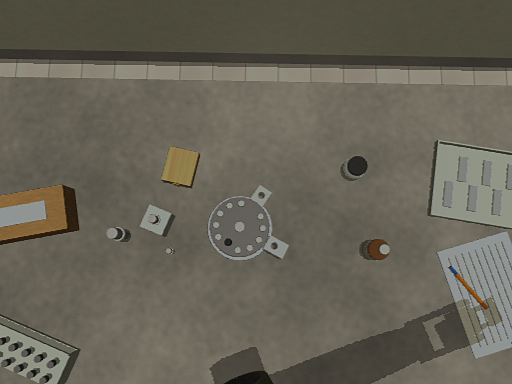

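View pics/scene0.png

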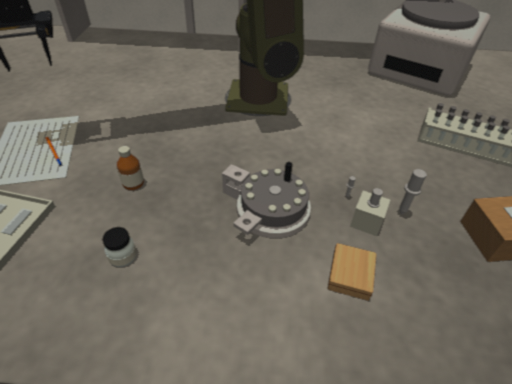

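Top view: carousel drum at about (240,227), handle (228,242), lug (261,195), bracket (276,245), rest with pin (156,219), bottle (376,249), jar (356,167), box (181,167). There are three pin-like things: a large one at (118,234), a middle one in the white rest at (154,219) and a small one at (170,251). The middle-sized one, standing in the rest, fits. I'll confirm with a crop.

```bash
cat > h.py <<'E'
import numpy as np,cv2
from cell import r
from scipy.spatial.transform import Rotation as R
def cam(n):
    s=r.observe();d=r.read_camera(n);d['f']=d['image'].shape[0]/2/np.tan(np.radians(d['fovy'])/2)
    if n=='wrist':
        T=np.eye(4);T[:3,:3]=R.from_rotvec(s['tcp_rot']).as_matrix();T[:3,3]=s['eef_pos'];d['pose']=T@d['mount']
    return d
def ray(d,u,v,z):
    P=d['pose'];k=P[:3,:3]@np.array([(u-d['cx'])/d['f'],(v-d['cy'])/d['f'],1]);o=P[:3,3]
    return o+k*(z-o[2])/k[2]
def proj(d,p):
    P=d['pose'];c=P[:3,:3].T@(np.array(p)-P[:3,3]);return d['cx']+d['f']*c[0]/c[2],d['cy']+d['f']*c[1]/c[2]
def tool(p):  # world point -> mm shift in current tool axes (from TCP)
    s=r.observe();return R.from_rotvec(s['tcp_rot']).as_matrix().T@(np.array(p)-s['eef_pos'])*1000
E
python3 - <<'E'
from h import *
d=cam('top');im=d['image']
c=im[170:285,95:300];cv2.imwrite('pics/c1.png',cv2.resize(c,None,fx=3.8,fy=3.8,interpolation=cv2.INTER_CUBIC)[:,:,::-1])
for n,u,v,z in(('axis',239.5,227,.066),('handle',228,242,.118),('lug',261.5,195,.052),('clevis',276,245,.068),('pinhead',153.5,218.5,.1),('bottle',384,249,.115),('big',112,233,.12)):print(n,ray(d,u,v,z).round(4))
w=cam('wrist');print(w['f'],w['cx'],w['cy'],w['mount'].round(4).tolist())
cv2.imwrite('pics/w0.png',w['image'][:,:,::-1])
E
```

```text
axis [0.5278 0.0773 0.066 ]
handle [0.4862 0.1044 0.118 ]
lug [0.617  0.0193 0.052 ]
clevis [ 0.4817 -0.0202  0.068 ]
pinhead [0.5439 0.2995 0.1   ]
bottle [ 0.4751 -0.2904  0.115 ]
big [0.504  0.3974 0.12  ]
332.6299911991334 253.63132284633116 190.73182043952883 [[0.0003, -0.9719, -0.2355, 0.066], [1.0, -0.0003, 0.0025, -0.0003], [-0.0025, -0.2355, 0.9719, -0.169], [0.0, 0.0, 0.0, 1.0]]
```

View pics/c1.png

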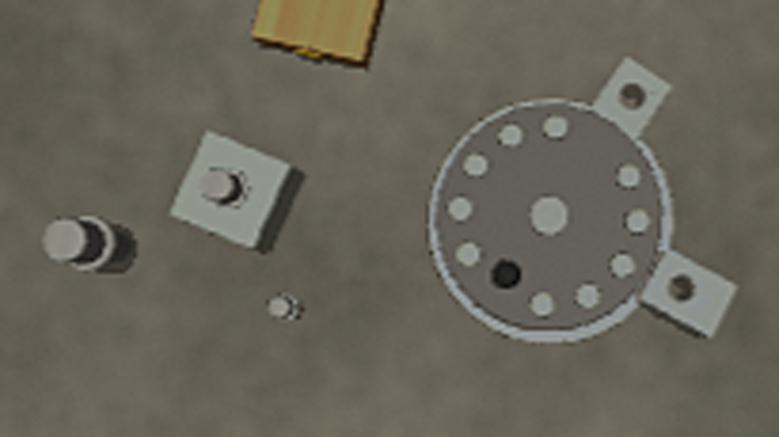

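Confirmed: the pin in the rest (crop 218,184) is in size between the large one (crop 70,240) and the small one (crop 283,306), so it is the one meant. The lug stands about 85° from the bracket. Next I work out the approach to above the handle with the fingers closing along -28°.

```bash
python3 - <<'E'
from h import *
d=cam('top')
for n,u,v,z in(('axis',239.5,226.6,.066),('clevis',274.5,245.8,.068)):print(n,ray(d,u,v,z).round(4))
M=R.from_rotvec(r.observe()['tcp_rot']).as_matrix();print(M.round(3));print(tool([.495,.095,.22]).round(0))
E
```

```text
axis [0.5289 0.0774 0.066 ]
clevis [ 0.4796 -0.0163  0.068 ]
[[ 0.898  0.439 -0.   ]
 [ 0.439 -0.898  0.001]
 [ 0.    -0.001 -1.   ]]
[ 486. -518.   -5.]
```

```bash
python3 -m handwheel '{"turn":[[0,0,-0.08],[0,0,-0.16],[0,0,-0.24],[0,0,-0.32],[0,0,-0.4],[0,0,-0.48],[0,0,-0.56],[0,0,-0.63]],"travel":[[40,-43,-5],[80,-86,-5],[120,-129,-5],[160,-172,-5],[200,-215,-5],[240,-258,-5],[280,-301,-5],[320,-344,-5]],"grip":[95,95,95,95,95,95,60,60]}'
python3 - <<'E'
from h import *
print(tool([.49,.09,.22]).round(0), r.observe()['q'])
E
```

```text
time: 1.25
eef_pos: [0.422, -0.1325, 0.2198]
tcp_rot: [2.689, 1.624, 0.001]
force: [0.3, -0.3, 0.3]
grip_width: 0.0798
grip_force: 0.0
[229. -43.  -0.] [-4.25782942e-01 -3.63788317e-01  2.08534108e+00  8.55516646e-05
  1.41908710e+00  5.82890431e-02]
```

```bash
python3 -m handwheel '{"turn":[[0,0,0],[0,0,0],[0,0,0],[0,0,0],[0,0,0],[0,0,0]],"travel":[[50,-10,0],[100,-20,0],[150,-30,0],[200,-40,0],[229,-43,0],[229,-43,0]],"grip":[60,60,60,60,60,60]}'
python3 - <<'E'
from h import *
w=cam('wrist');cv2.imwrite('pics/w1.png',w['image'][:,:,::-1])
for n,p in dict(axis=[.529,.077,.066],handle=[.4862,.1044,.118],lug=[.617,.0193,.052],clevis=[.4796,-.0163,.068],pin=[.5439,.2995,.105]).items():print(n,np.round(proj(w,p)))
E
```

```text
time: 2.0
eef_pos: [0.4909, 0.0897, 0.2195]
tcp_rot: [-2.688, -1.626, 0.001]
force: [-1.0, -0.1, -0.7]
grip_width: 0.0599
grip_force: 0.0
axis [293. 172.]
handle [240. 178.]
lug [393. 179.]
clevis [290. 271.]
pin [184. -96.]
```

View pics/w1.png

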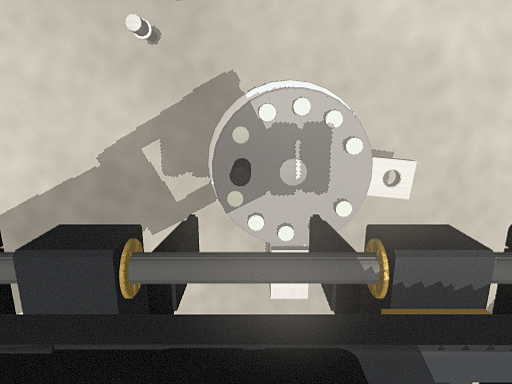

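Wrist view: axis disc (293,172), lug hole (392,178) and handle top (240,178) are all within 1 px of the predictions from the top view, so those positions hold. The bracket (290,285) is hidden partly by the gripper. Next, down onto the handle.

```bash
python3 - <<'E'
from h import *
M=R.from_rotvec(r.observe()['tcp_rot']).as_matrix()
A=np.array([.529,.077,.084]);P=lambda a:A+.05*np.array([np.cos(np.radians(a)),np.sin(np.radians(a)),0])
print(tool(P(146.7)).round(1))
a=np.linspace(146.7,62.1,13)
print([(M.T@(P(x)-P(a[0]))*1000).round(1).tolist() for x in a])
E
```

```text
[ 12.6 -10.3 135.4]
[[0.0, 0.0, 0.0], [6.1, 1.0, -0.0], [12.0, 2.7, -0.0], [17.6, 5.1, -0.0], [22.9, 8.2, -0.0], [27.8, 11.9, -0.0], [32.2, 16.2, -0.0], [36.1, 21.0, -0.0], [39.3, 26.3, -0.0], [41.8, 31.9, -0.0], [43.7, 37.7, -0.1], [44.8, 43.8, -0.1], [45.2, 49.9, -0.1]]
```

```bash
python3 -m handwheel '{"turn":[[0,0,0],[0,0,0],[0,0,0],[0,0,0],[0,0,0],[0,0,0]],"travel":[[12.6,-10.3,20],[12.6,-10.3,60],[12.6,-10.3,100],[12.6,-10.3,125],[12.6,-10.3,135],[12.6,-10.3,135]],"grip":[60,50,50,50,50,50]}' && python3 -m handwheel '{"turn":[[0,0,0],[0,0,0],[0,0,0],[0,0,0],[0,0,0],[0,0,0]],"travel":[[0,0,0],[0,0,0],[0,0,0],[0,0,0],[0,0,0],[0,0,0]],"grip":[30,20,14,14,14,14]}'
```

```text
time: 2.8
eef_pos: [0.4868, 0.1039, 0.0838]
tcp_rot: [-2.691, -1.62, 0.002]
force: [0.5, -0.4, 0.4]
grip_width: 0.0498
grip_force: 0.0
time: 3.55
eef_pos: [0.4858, 0.1054, 0.0852]
tcp_rot: [-2.687, -1.619, 0.005]
force: [-8.1, 3.3, 7.2]
grip_width: 0.0173
grip_force: 30.0
```

```bash
python3 -m handwheel '{"turn":[[0,0,0],[0,0,0],[0,0,0],[0,0,0],[0,0,0],[0,0,0],[0,0,0]],"travel":[[6.1,1,0],[12,2.7,0],[17.6,5.1,0],[22.9,8.2,0],[27.8,11.9,0],[32.2,16.2,0],[32.2,16.2,0]],"grip":[14,14,14,14,14,14,14]}'
```

```text
time: 4.42
eef_pos: [0.514, 0.1304, 0.0852]
tcp_rot: [-2.681, -1.612, 0.002]
force: [-11.4, 18.2, 7.8]
grip_width: 0.0174
grip_force: 30.0
```

```bash
python3 -m handwheel '{"turn":[[0,0,0],[0,0,0],[0,0,0],[0,0,0],[0,0,0],[0,0,0],[0,0,0],[0,0,0]],"travel":[[0,0,0],[0,0,0],[0,0,0],[0,0,-20],[0,0,-60],[0,0,-100],[0,0,-135],[0,0,-135]],"grip":[50,50,50,50,50,50,50,50]}'
python3 - <<'E'
from h import *
w=cam('wrist');cv2.imwrite('pics/w2.png',w['image'][:,:,::-1])
A=np.array([.529,.077,.066]);print('axis',proj(w,A))
for a in(146.7,110,104.4,98,90):
  t=np.radians(a);e=np.array([np.cos(t),np.sin(t),0]);print(a,np.round(proj(w,A+.05*e+[0,0,.052])),np.round(proj(w,A-.105*e-[0,0,.014])))
E
```

```text
time: 5.42
eef_pos: [0.5195, 0.1252, 0.2253]
tcp_rot: [2.688, 1.619, 0.013]
force: [0.6, 0.6, 0.6]
grip_width: 0.0498
grip_force: 0.0
axis (np.float64(281.89305755977904), np.float64(214.26539516191778))
146.7 [231. 227.] [377. 219.]
110 [245. 195.] [349. 270.]
104.4 [249. 191.] [342. 276.]
98 [254. 187.] [333. 282.]
90 [261. 183.] [322. 288.]
```

View pics/w2.png

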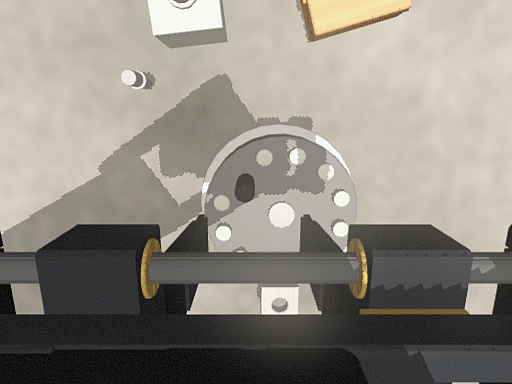

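Handle top seen at (245,194), so the handle is at about 110° and lagged the tool by about 6°: the post slid in the pads. I'll regrip with the fingers closing tangentially and turn the tool along with the post.

```bash
python3 - <<'E'
from h import *
print(tool([.512,.124,.084]).round(1))
for t in np.radians(np.linspace(0,47.9,7)):print(t.round(3),-50*(1-np.cos(t)),50*np.sin(t))
E
```

```text
[ -4.1  -5.5 138.5]
0.0 -0.0 0.0
0.139 -0.48457446706021146 6.944251888569035
0.279 -1.928905371675782 13.75390349081666
0.418 -4.304997278712203 20.29696347490188
0.557 -7.566794449387948 26.446607848635455
0.697 -11.651073538677464 32.08363818621691
0.836 -16.47866905206004 37.098792048780815
```

```bash
python3 -m handwheel '{"turn":[[0,0,-0.14],[0,0,-0.28],[0,0,-0.42],[0,0,-0.56],[0,0,-0.7],[0,0,-0.84],[0,0,-0.84],[0,0,-0.84]],"travel":[[-4,-5.5,40],[-4,-5.5,60],[-4,-5.5,60],[-4,-5.5,60],[-4,-5.5,60],[-4,-5.5,60],[-4,-5.5,60],[-4,-5.5,60]],"grip":[50,50,50,50,50,50,50,50]}'
python3 - <<'E'
from h import *
print(tool([.512,.124,.084]).round(1))
E
```

```text
time: 6.48
eef_pos: [0.5097, 0.124, 0.1589]
tcp_rot: [-1.798, -2.575, 0.002]
force: [-0.2, 0.7, -0.5]
grip_width: 0.0501
grip_force: 0.0
[-0.8  2.3 74.9]
```

```bash
python3 -m handwheel '{"turn":[[0,0,0],[0,0,0],[0,0,0],[0,0,0],[0,0,0],[0,0,0],[0,0,0],[0,0,0]],"travel":[[-0.8,2,40],[-0.8,2,65],[-0.8,2,75],[-0.8,2,75],[-0.8,2,75],[-0.8,2,75],[-0.8,2,75],[-0.8,2,75]],"grip":[50,50,50,50,14,14,14,14]}' && python3 -m handwheel '{"turn":[[0,0,0.07],[0,0,0.14],[0,0,0.28],[0,0,0.42],[0,0,0.56],[0,0,0.7],[0,0,0.84],[0,0,0.84]],"travel":[[-0.1,3.5,0],[-0.5,6.9,0],[-1.9,13.8,0],[-4.3,20.3,0],[-7.6,26.4,0],[-11.7,32.1,0],[-16.5,37.1,0],[-16.5,37.1,0]],"grip":[14,14,14,14,14,14,14,14]}'
```

```text
time: 7.48
eef_pos: [0.5125, 0.1241, 0.0851]
tcp_rot: [1.795, 2.578, 0.0]
force: [-0.5, 0.9, 3.0]
grip_width: 0.0171
grip_force: 30.0
time: 8.48
eef_pos: [0.5522, 0.12, 0.0851]
tcp_rot: [2.691, 1.619, -0.006]
force: [-4.6, -5.8, 5.3]
grip_width: 0.0176
grip_force: 30.0
```

```bash
python3 -m handwheel '{"turn":[[0,0,0],[0,0,0],[0,0,0],[0,0,0],[0,0,0],[0,0,0],[0,0,0]],"travel":[[0,0,0],[0,0,0],[0,0,-20],[0,0,-70],[0,0,-120],[0,0,-140],[0,0,-140]],"grip":[50,50,50,50,60,60,60]}' 
python3 - <<'E'
from h import *
print(tool([.535,.255,.23]).round(1))
E
```

```text
time: 9.35
eef_pos: [0.5539, 0.1217, 0.227]
tcp_rot: [2.689, 1.621, 0.006]
force: [-0.3, 0.3, -0.6]
grip_width: 0.0597
grip_force: 0.0
[109.1 -78.9  -3. ]
```

```bash
python3 -m handwheel '{"turn":[[0,0,0],[0,0,0],[0,0,0],[0,0,0],[0,0,0]],"travel":[[40,-29,-3],[80,-58,-3],[109,-79,-3],[109,-79,-3],[109,-79,-3]],"grip":[60,60,60,60,60]}' 
python3 - <<'E'
from h import *
w=cam('wrist');t=cam('top')
a=cv2.resize(w['image'][0:230,80:400],(800,575));cv2.imwrite('pics/w3.png',a[:,:,::-1])
b=cv2.resize(t['image'][170:285,130:300],None,fx=4.7,fy=4.7,interpolation=cv2.INTER_CUBIC);cv2.imwrite('pics/t3.png',b[:,:,::-1])
p=ray(t,152.4,218.4,.105);print(p,proj(w,p),proj(t,[.4796,-.0163,.068]))
E
```

```text
time: 9.98
eef_pos: [0.5331, 0.254, 0.2255]
tcp_rot: [-2.69, -1.622, 0.006]
force: [-0.3, 0.3, 0.4]
grip_width: 0.0599
grip_force: 0.0
[0.5437397  0.30117062 0.105     ] (np.float64(238.65752761509953), np.float64(132.54230155348483)) (np.float64(274.517595612609), np.float64(245.79337634590803))
```

View pics/w3.png

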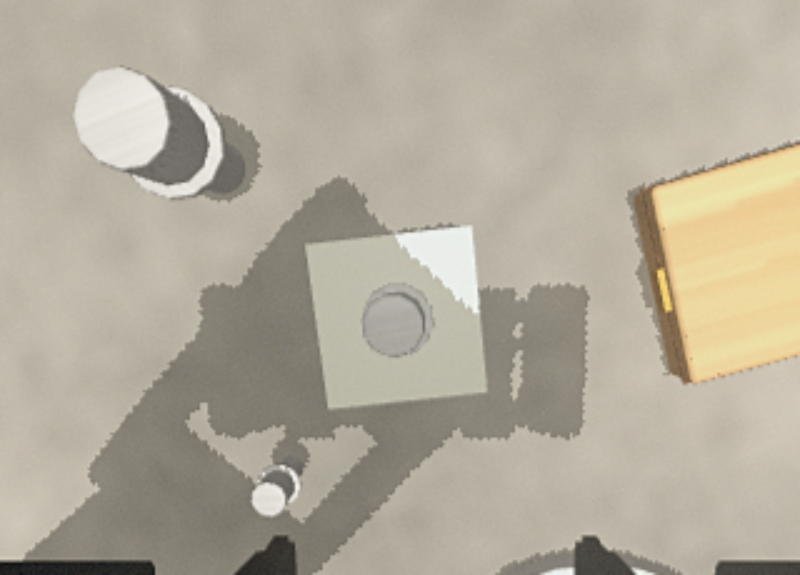

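View pics/t3.png

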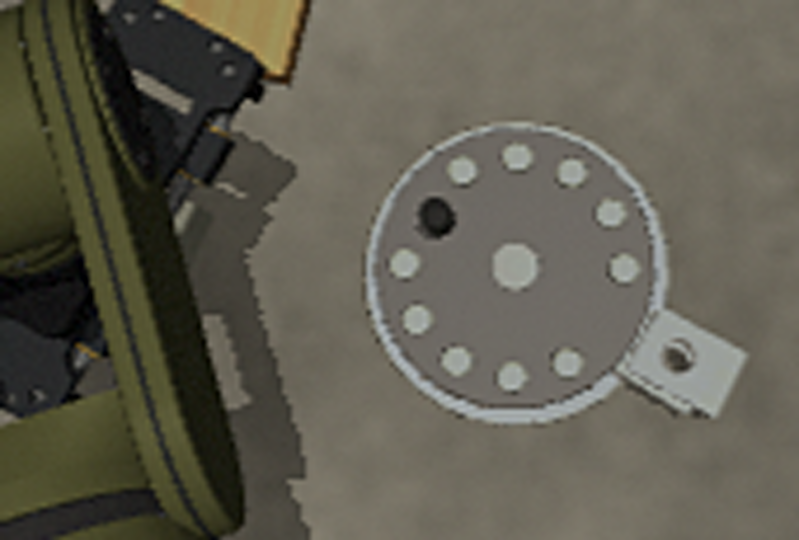

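Wrist crop: pin head at crop (393,322), i.e. pixel (237,129), centred on the rest; the large decoy is at crop (120,118) and the small one at (270,497). In the top crop the lug lies under the bracket (hole 680,355), with alignment still to be checked close up. For the pick I'll turn the tool 26° to keep the body clear of the large decoy.

```bash
python3 - <<'E'
from h import *
w=cam('wrist');t=cam('top')
p=ray(w,237.2,128.8,.105);print('pin',p)
# big head height from two rays
z=np.linspace(.08,.2,61);e=[np.linalg.norm(ray(w,128,47,k)-ray(t,112.6,233.4,k)) for k in z];i=np.argmin(e);print('big',z[i],e[i],ray(w,128,47,z[i]))
b=ray(w,(120+393-393)/2.5+80,47,.15)
hm=t['image'][205:228,212:234].astype(int).sum(2);ys,xs=np.where(hm<150);print(len(xs),xs.mean()+212,ys.mean()+205)
print(tool([p[0],p[1],.15]).round(1))
E
```

```text
pin [0.54493759 0.30414323 0.105     ]
big 0.126 0.0027711563545407742 [0.50267191 0.39657027 0.126     ]
47 222.5531914893617 215.80851063829786
[ 49.7 -14.   77.2]
```

```bash
python3 -m handwheel '{"turn":[[0,0,-0.15],[0,0,-0.3],[0,0,-0.45],[0,0,-0.45],[0,0,-0.45]],"travel":[[25,-7,30],[49,-14,60],[49,-14,77],[49,-14,77],[49,-14,77]],"grip":[60,60,60,60,60]}' 
python3 - <<'E'
from h import *
print(tool([.5447,.3034,.078]).round(1))
E
```

```text
time: 10.8
eef_pos: [0.5451, 0.3042, 0.1518]
tcp_rot: [2.264, 2.177, 0.002]
force: [-0.1, -0.1, -0.3]
grip_width: 0.0599
grip_force: 0.0
[-0.9 -0.5 73.8]
```

```bash
python3 -m handwheel '{"turn":[[0,0,0],[0,0,0],[0,0,0],[0,0,0],[0,0,0],[0,0,0],[0,0,0],[0,0,0]],"travel":[[-0.5,-0.5,40],[-0.5,-0.5,65],[-0.5,-0.5,74],[-0.5,-0.5,74],[-0.5,-0.5,74],[-0.5,-0.5,74],[-0.5,-0.5,74],[-0.5,-0.5,74]],"grip":[60,60,60,60,18,18,18,18]}' && python3 -m handwheel '{"turn":[[0,0,0],[0,0,0],[0,0,0],[0,0,0],[0,0,0],[0,0,0],[0,0,0],[0,0,0]],"travel":[[0,0,0],[0,0,-8],[0,0,-20],[0,0,-40],[0,0,-65],[0,0,-90],[0,0,-125],[0,0,-135]],"grip":[18,18,18,18,18,18,18,18]}' 
python3 - <<'E'
from h import *
print(tool([.556,.126,.215]).round(1))
E
```

```text
time: 11.8
eef_pos: [0.544, 0.3042, 0.0769]
tcp_rot: [2.261, 2.181, 0.001]
force: [-0.3, -0.6, 0.2]
grip_width: 0.0254
grip_force: 0.0
time: 12.8
eef_pos: [0.5456, 0.3049, 0.2164]
tcp_rot: [2.259, 2.179, 0.01]
force: [0.6, 0.9, -0.8]
grip_width: 0.0215
grip_force: 30.0
[-178.4   16.8    0.9]
```

```bash
python3 - <<'E'
from h import *
print(tool([.433,-.105,.22]).round(1))
E
```

```text
[-413.7  -97.7   -5.5]
```

```bash
python3 -m handwheel '{"turn":[[0,0,0.06],[0,0,0.12],[0,0,0.18],[0,0,0.24],[0,0,0.3],[0,0,0.36],[0,0,0.41],[0,0,0.45]],"travel":[[-40,-10,-5],[-90,-21,-5],[-145,-34,-5],[-200,-47,-5],[-255,-60,-5],[-310,-73,-5],[-365,-86,-5],[-413,-98,-5]],"grip":[18,18,18,18,18,18,18,18]}' && python3 -m handwheel '{"turn":[[0,0,0],[0,0,0]],"travel":[[0,0,0],[0,0,0]],"grip":[18,18]}' 
python3 - <<'E'
from h import *
w=cam('wrist');c=np.round(proj(w,[.4796,-.0163,.068])).astype(int);print(c)
u0,v0=max(c[0]-70,0),max(c[1]-50,0)
a=w['image'][v0:v0+100,u0:u0+140];print(u0,v0)
cv2.imwrite('pics/w4.png',cv2.resize(a,None,fx=5.5,fy=5.5,interpolation=cv2.INTER_CUBIC)[:,:,::-1])
A=np.array([.529,.077,.066]);print('axis',proj(w,A),'h62',proj(w,A+[.0234,.0442,.052]))
E
```

```text
time: 13.8
eef_pos: [0.4301, -0.1067, 0.2164]
tcp_rot: [2.692, 1.619, -0.0]
force: [0.3, 0.1, -1.5]
grip_width: 0.0215
grip_force: 30.0
time: 14.05
eef_pos: [0.431, -0.1048, 0.2164]
tcp_rot: [-2.69, -1.621, -0.0]
force: [-0.2, 0.2, -1.8]
grip_width: 0.0217
grip_force: 30.0
[255  70]
185 20
axis (np.float64(255.24042456695756), np.float64(-63.776930677096374)) h62 (np.float64(255.84416624340864), np.float64(-193.8907269086276))
```

View pics/w4.png

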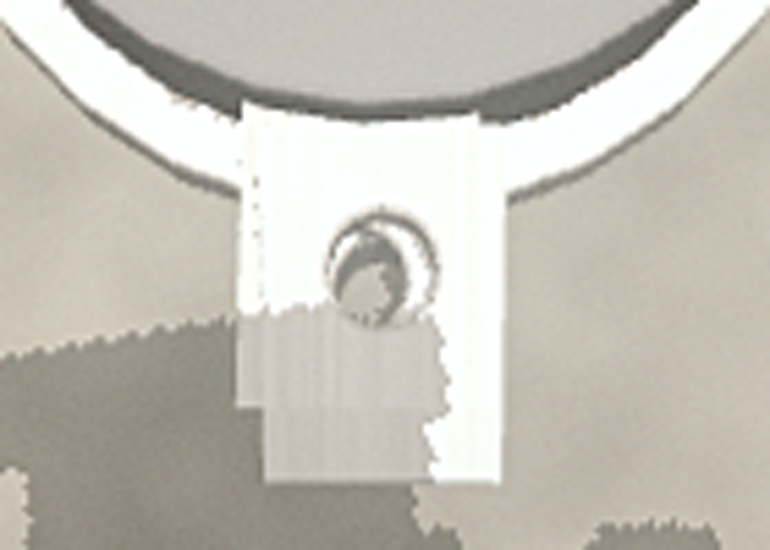

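Bracket close-up: jaw hole at crop (383,265), i.e. pixel (254.6,68). The lug sticks out about 26 crop px to the left, so it has overshot about 4.5 mm clockwise. The pin's taper (6 mm tip) still covers that and will draw the lug in.

```bash
python3 - <<'E'
from h import *
w=cam('wrist');p=ray(w,254.6,68,.068);print(p)
p=np.r_[(p[:2]*2+np.array([.4796,-.0163]))/3,.15];print(p,tool(p).round(1))
E
```

```text
[ 0.4801359  -0.01418242  0.068     ]
[ 0.47995727 -0.01488828  0.15      ] [101.6   1.6  66.5]
```

```bash
python3 -m handwheel '{"turn":[[0,0,0],[0,0,0],[0,0,0],[0,0,0],[0,0,0],[0,0,0],[0,0,0]],"travel":[[50,1,0],[90,1,0],[102,1,20],[102,1,45],[102,1,62],[102,1,62],[102,1,62]],"grip":[18,18,18,18,18,18,18]}' 
python3 - <<'E'
from h import *
print(tool([.480,-.0148,.15]).round(1))
s=cam('scene');c=np.round(proj(s,[.48,-.015,.08])).astype(int);print(c)
cv2.imwrite('pics/s5.png',cv2.resize(s['image'][c[1]-50:c[1]+40,c[0]-60:c[0]+60],None,fx=6,fy=6,interpolation=cv2.INTER_CUBIC)[:,:,::-1])
E
```

```text
time: 15.02
eef_pos: [0.4803, -0.0153, 0.1556]
tcp_rot: [2.69, 1.621, 0.002]
force: [-0.3, -0.3, -1.4]
grip_width: 0.0213
grip_force: 30.0
[ 0.3 -0.5  5.6]
[237 169]
```

View pics/s5.png

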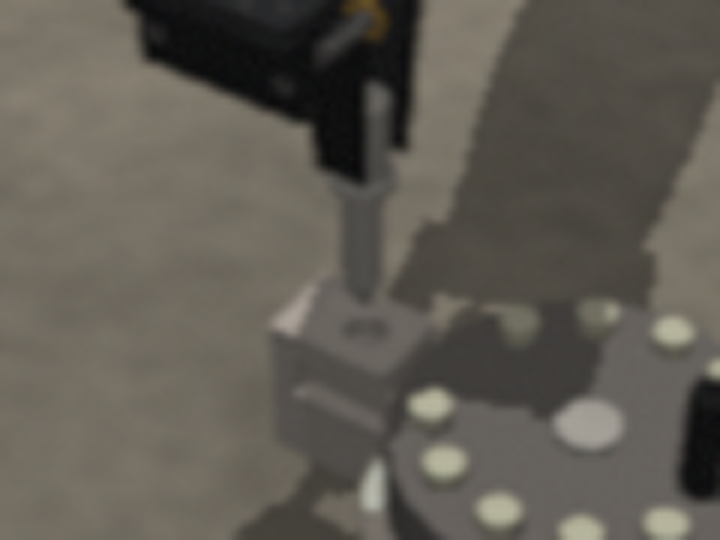

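Scene crop: the tip at (367,300) hangs straight over the jaw hole (366,328). Lowering in steps.

```bash
python3 -m handwheel '{"turn":[[0,0,0],[0,0,0],[0,0,0],[0,0,0]],"travel":[[0,0,8],[0,0,16],[0,0,22],[0,0,26]],"grip":[18,18,18,18]}' && python3 -m handwheel '{"turn":[[0,0,0],[0,0,0],[0,0,0]],"travel":[[0,0,2],[0,0,4],[0,0,6]],"grip":[18,18,18]}'
```

```text
time: 15.58
eef_pos: [0.4794, -0.0154, 0.1279]
tcp_rot: [-2.69, -1.621, 0.001]
force: [-0.6, -1.1, -2.0]
grip_width: 0.0218
grip_force: 30.0
time: 15.95
eef_pos: [0.4797, -0.0152, 0.1227]
tcp_rot: [-2.691, -1.622, -0.0]
force: [-0.8, 0.0, -0.7]
grip_width: 0.0214
grip_force: 30.0
```

```bash
python3 -m handwheel '{"turn":[[0,0,0],[0,0,0],[0,0,0],[0,0,0],[0,0,0]],"travel":[[0,0,2.5],[0,0,5],[0,0,7.5],[0,0,10],[0,0,12]],"grip":[18,18,18,18,18]}'; python3 -m handwheel '{"turn":[[0,0,0],[0,0,0],[0,0,0]],"travel":[[0,0,3],[0,0,6],[0,0,8]],"grip":[18,18,18]}'
```

```text
time: 16.58
eef_pos: [0.4797, -0.0153, 0.1106]
tcp_rot: [-2.691, -1.622, -0.0]
force: [-1.2, 1.4, -0.9]
grip_width: 0.0215
grip_force: 30.0
time: 16.95
eef_pos: [0.4795, -0.0153, 0.1022]
tcp_rot: [-2.69, -1.621, 0.001]
force: [-1.1, 1.7, -1.0]
grip_width: 0.0213
grip_force: 30.0
```

Going in freely at about 1 N. The tip is at about 30 mm, inside the lower jaw; about 22 mm to go.

```bash
python3 -m handwheel '{"turn":[[0,0,0],[0,0,0],[0,0,0],[0,0,0],[0,0,0]],"travel":[[0,0,4],[0,0,8],[0,0,12],[0,0,16],[0,0,19]],"grip":[18,18,18,18,18]}'; python3 -m handwheel '{"turn":[[0,0,0],[0,0,0],[0,0,0],[0,0,0]],"travel":[[0,0,1.5],[0,0,3],[0,0,5],[0,0,5]],"grip":[18,18,18,18]}'
```

```text
time: 17.58
eef_pos: [0.4796, -0.0153, 0.0833]
tcp_rot: [-2.691, -1.621, 0.0]
force: [-0.9, 2.0, -0.9]
grip_width: 0.0213
grip_force: 30.0
time: 18.08
eef_pos: [0.4797, -0.0153, 0.0798]
tcp_rot: [-2.69, -1.621, 0.0]
force: [-4.7, 2.4, 6.4]
grip_width: 0.0213
grip_force: 30.0
```

```bash
python3 -m handwheel '{"turn":[[0,0,0],[0,0,0]],"travel":[[0,0,1.5],[0,0,1.5]],"grip":[18,18]}'; python3 -m handwheel '{"turn":[[0,0,0],[0,0,0],[0,0,0],[0,0,0],[0,0,0],[0,0,0],[0,0,0],[0,0,0]],"travel":[[0,0,-2],[0,0,-3],[0,0,-3],[0,0,-20],[0,0,-50],[0,0,-90],[0,0,-130],[0,0,-140]],"grip":[40,50,50,50,50,50,50,50]}'
python3 - <<'E'
from h import *
print(tool([.38,-.2,.25]).round(0))
E
```

```text
time: 18.32
eef_pos: [0.4798, -0.0152, 0.0797]
tcp_rot: [-2.69, -1.621, 0.001]
force: [-9.2, 2.5, 15.2]
grip_width: 0.0215
grip_force: 30.0
time: 19.32
eef_pos: [0.4815, -0.0157, 0.2217]
tcp_rot: [2.687, 1.619, 0.009]
force: [-0.4, 0.4, 0.7]
grip_width: 0.05
grip_force: 0.0
[-210.   -3.  -29.]
```

```bash
python3 -m handwheel '{"turn":[[0,0,0],[0,0,0],[0,0,0],[0,0,0],[0,0,0]],"travel":[[-50,0,-5],[-90,0,-10],[-120,0,-10],[-120,0,-10],[-120,0,-10]],"grip":[50,50,50,50,50]}' 
python3 - <<'E'
from h import *
s=cam('scene');w=cam('wrist')
a=cv2.resize(s['image'][110:250,150:330],(540,420),interpolation=cv2.INTER_CUBIC)
c=np.round(proj(w,[.48,-.015,.068])).astype(int);print(c);v=max(c[1]-50,0)
b=cv2.resize(w['image'][v:v+168,c[0]-52:c[0]+52],(260,420),interpolation=cv2.INTER_CUBIC)
cv2.imwrite('pics/s6.png',np.hstack([a,b])[:,:,::-1])
print('head',proj(s,[.48,-.015,.108]),'collar',proj(s,[.48,-.015,.073]))
E
```

```text
time: 19.95
eef_pos: [0.4236, -0.121, 0.2266]
tcp_rot: [-2.69, -1.621, 0.0]
force: [1.0, 0.3, 0.2]
grip_width: 0.0499
grip_force: 0.0
[254  50]
head (np.float64(237.02001917030302), np.float64(160.2872131212995)) collar (np.float64(237.1020890213492), np.float64(171.3725730217726))
```

View pics/s6.png

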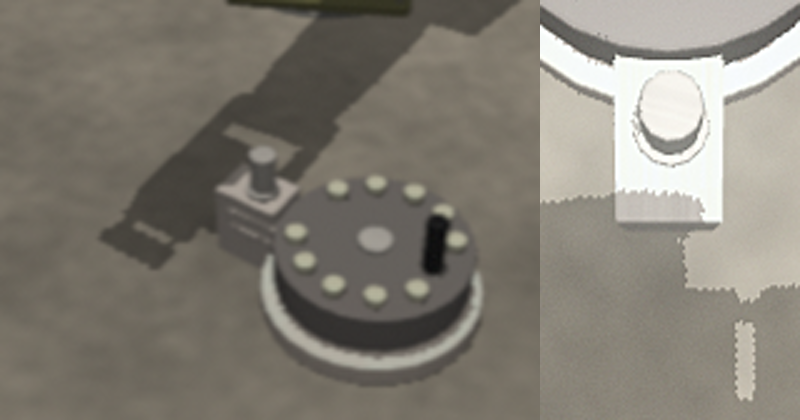

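The pin stands upright. Its head is at crop (263,153), pixel (237.7,161), against a predicted (237,160.3) when home; the collar lies flat on the jaw and the lug no longer sticks out. The gripper is clear of everything.

```bash
python3 -c "
from cell import r
print(r.sign_off())"
```

```text
the job is handed in; nothing more can be done
None
```

The carousel is turned to the bracket and the locking pin is through all three holes, collar home and released. The gripper stayed clear of the bottle, box and jar, and I handed the job in at about 20 s; the handle turn overshot by about 4.5 mm, and the pin's taper drew the lug back into line as it went in.

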